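Pack the slim orange case between the two black cases

ROBOT

A 6-joint arm with a two-finger parallel gripper is mounted at the origin on the work surface. World frame = base frame: x ahead of the robot, y to its left, z up, the work surface at z = 0. Lengths are in m, angles in rad, forces in N, time in s.
With the tool pointing down it reaches from about 0.25 to 0.725 m from the base axis. Payload 9.7 kg.
Tool frame: the origin (TCP) lies midway between the tips of the shut fingers; the grasp point (between the pads) lies 19 mm behind it; z points along the fingers, y is the direction in which the jaws open and shut (so a half turn about z gives the same grasp; the last joint's range is limited). The gripper opens to 85 mm and grips with 20 to 120 N. Pads are 22 mm wide; open, the fingers measure 114 mm over their backs; the gripper's body (76 mm by 85 mm) begins 54 mm behind the grasp point. The pads swing forward as they close: fully open they stand 13 mm farther back than shut.
Start: joints at [-1.183, 0.087, 0.176, 1.66, 0, 1.571], TCP at [0.208, -0.509, 0.208] pointing down, gripper open.
Joint ranges: [-3.13, 3.13], [-0.85, 1.81], [-1.15, 1.24], [-2.2, 2.28], [-1.44, 1.52], [-3.14, 3.14]. Speed limits (rad/s): [2.22, 2.22, 2.57, 3.14, 3.14, 3.14].

INTERFACE

Orientations are given as a unit quaternion [w, x, y, z].
In Python, from workcell import bot gives the robot as it stands.
- The arm moves only by the shell command python3 -m creep 'ROWS' [FORCE]. ROWS is JSON, a list of rows, each a list of 7 numbers: the closure, from 0 (fully open) to 1 (shut), then the shift along the tool's x, y, z in cm, then the turn, a rotation vector about the tool's x, y, z in rad. A call has 1 to 5 rows; each row shifts and turns the commanded pose from where the row before left it, along the tool's axes as they then stand; what a row does not reach is not made up. A row lasts 1/8 s, in which the tool goes at most 62.5 mm and 10.7 degrees, less where a joint would pass 70% of its speed; a pose out of reach is approached as far as the arm can. A call is refused whole if a number of a shift passes 6.25 or a number of a turn 0.188, either way. A call with a gripper value outside its range is refused whole. The fingers move at their own pace and stop on an object; FORCE is the grip in N (left out, the last holds). Time passes only in rows, so rows that do not move let the fingers close. It gives the time, the measured TCP pose, the force and the opening at its end, in the units of the state.
- bot.read_state(): the state, without advancing time (a new reading comes with each control period).
- bot.capture(name): name is "scene" or "top" or "wrist"; returns a dict with "img" (420x560x3 uint8, red, green, blue), "depth" (420x560 float32, m along the optical axis (not along the pixel's ray), 0 where there is no reading), "camera_matrix" (3x3 intrinsics, pixels), "R" (3x3) and "t" (3): a world point X has camera coordinates R X + t. Camera axes: x right, y down, z forward; pixel columns grow to the right and rows downward; lengths in m; the calibration is good to about 2 mm. A picture is of the moment at which its call begins.
- bot.close_job(): hands the job in, once; it reports no verdict.
The state is a dict: "time_s": time; "qpos": joint angles; "joint_vel": joint speeds; "tau": joint torques, N m; "position": TCP position; "eef_rot": TCP orientation; "ft_force": force on the tool from outside, world axes, zero at the start; "moment": the same for the moment, N m; "gripper_width": finger opening in m.
Only numpy, scipy, OpenCV 4.12 (cv2) and the standard library are available. Lean on these libraries where they do the work, as an engineer would, in place of code of your own. Each camera call takes 0.05 s, during which the arm holds its last target.

TASK

Take the slim orange case out of its stand and slide it, upright, down between the two black cases in the grey packing tray, pushing them apart with it. Keep hold of it until it has reached the bottom of the tray, then let go, leaving it and both black cases standing upright in the tray.

Things in the scene. Friction and masses are not known exactly. Their poses are not given: they have to be found in the camera images.
- case_orange: Slim upright orange case, 100 mm long (x), 24 thick (y), 120 tall (z), about 0.2 kg; origin at centre of underside. Flat parallel sides; grip across the 24 mm near the top. Lowest 14 mm taper to a 12 mm thick foot. Stands loosely in one of three slots (85 mm apart along y) of a low stand, underside 8 mm, slot walls 54 mm above the table; like green and blue cases fill the others.
- black_a: Black case in the middle of the row of three in the tray, 110 mm long (x), 50 thick (y), 70 tall (z), about 0.35 kg, loose; origin at centre of underside, z up. Both long top edges are bevelled: over the top 14 mm each side slopes in by 10 mm, so the top is 30 mm wide.
- black_b: Black case like black_a, at one end of the row (either end; a white one like it stands at the other). The gap between the parallel sides of black_a and black_b is 9 to 19 mm (20 mm more at the top, through the bevels): less than the orange case needs, but all the cases are smooth, slippery plastic and these two slide aside easily.
- tray: Grey open packing tray, fixed, outside 130 mm (x) by 218 (y) by 45 high, walls 5, floor 6 thick; origin at centre of underside, z up. The three cases stand on its floor in a row along its y, long sides along its x, about 5 mm clear at each end. The row has 208 mm inside width, enough to spare for the orange case.
Things that resemble listed ones, but are neither listed nor needed, are in the scene too. There is more than one size of the case_orange; the one meant has the size given above.

How it is judged:
On the way:
1. the orange case, still held, is between the two black cases with its foot within 14 mm of the tray's floor (contact force between the fingers and case_orange above 0.5 N and z of case_orange in the frame of tray below 0.02 m and horizontal distance between case_orange and black_a below 0.07 m and horizontal distance between case_orange and black_b below 0.07 m), for 0.1 s.
At the end, for the whole second after the job is handed in: The orange case rests on the tray floor (foot at most 12 mm above it) between the black cases (centre within 70 mm of each of theirs), upright within 10 degrees, in line with the tray x axis within 11; both black cases stand on the floor (12 mm), upright within 10 degrees (horizontal distance between case_orange and black_a below 0.07 m and horizontal distance between case_orange and black_b below 0.07 m and z of case_orange in the frame of tray between 0 and 0.018 m and angle between each of case_orange, black_a, black_b's own z axis and vertical below 0.18 rad and z of each of black_a, black_b in the frame of tray below 0.018 m and angle between the x axis of case_orange and the x axis of tray, either way round below 0.2 rad and linear speed of case_orange below 0.03 m/s); the robot touches nothing.
It also fails if it takes over 43 s, if anything falls off the work surface, if the arm or the gripper's body presses on something with over 40 N, if the wrist force passes 120 N, or if a joint passes its speed limit or range.

## Working session

There is one attempt and no reset: what is moved stays moved. The work goes in short steps, Python scripts to look and compute and a shell command to move; the robot and the scene stay as the last step left them, time stands still between calls to the robot, and variables do not carry over. Pictures are saved under pics/ and viewed, and the job is handed in when it is done.

```bash
ls; mkdir -p pics
cat > h.py <<'E'
import numpy as np,cv2
from workcell import bot
def cap(n,f):
    c=bot.capture(n); cv2.imwrite('pics/'+f+'.png',c['img'][:,:,::-1]); np.savez('/tmp/'+f+'.npz',**{k:c[k] for k in('img','depth','camera_matrix','R','t')}); return c
def load(f): return dict(np.load('/tmp/'+f+'.npz'))
def ray(c,u,v,z):
    K,R,t=c['camera_matrix'],c['R'],c['t']; d=R.T@np.linalg.solve(K,[u,v,1.]); o=-R.T@t
    return o+d*(z-o[2])/d[2]
def cloud(c):
    K,R,t=c['camera_matrix'],c['R'],c['t']; H,W=c['depth'].shape
    u,v=np.meshgrid(np.arange(W),np.arange(H)); p=np.stack([u,v,np.ones_like(u)],-1)@np.linalg.inv(K).T*c['depth'][...,None]
    return (p-t)@R
def proj(c,X):
    p=c['camera_matrix']@(c['R']@np.asarray(X)+c['t']); return p[:2]/p[2]
E
python3 - <<'E'
from h import *
for n in('scene','top','wrist'): c=cap(n,n+'0'); print(n,-c['R'].T@c['t'])
print(bot.read_state())
E
```

```text
pics
scene [ 1.25887681 -0.62106858  0.81147612]
top [ 0.37629577 -0.0726382   1.01323524]
wrist [ 0.28132139 -0.48058858  0.37377891]
{'time_s': 0.15, 'qpos': array([-1.18301625e+00,  8.72918177e-02,  1.75339183e-01,  1.65979591e+00,
        1.10359727e-05,  1.57078990e+00]), 'joint_vel': array([-8.96063172e-04, -2.43994977e-03,  1.17002613e-03,  6.60743110e-04,
       -2.01830794e-05, -1.39900753e-03]), 'tau': array([ 1.21250418e-03, -5.20761645e+01,  4.65044153e+01,  1.39374967e-02,
        1.21759788e-05,  2.53766348e-05]), 'position': array([ 0.20790517, -0.50898582,  0.20788081]), 'eef_rot': array([-4.68250338e-04,  9.81261408e-01,  1.92680623e-01, -8.63192214e-05]), 'ft_force': array([-0.18488555,  0.22158286,  0.0523807 ]), 'moment': array([ 0.02137924, -0.00972317,  0.07159805]), 'gripper_width': 0.08527523804176364}
```

View pics/scene0.png

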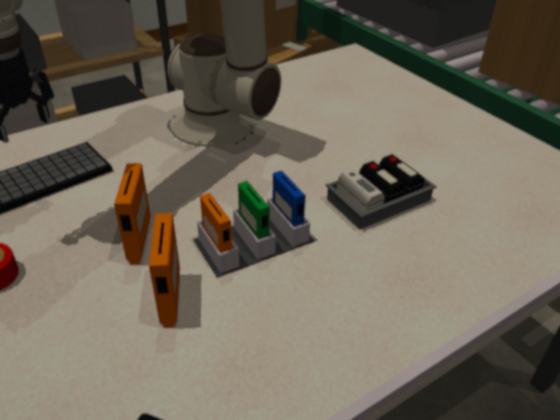

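View pics/top0.png

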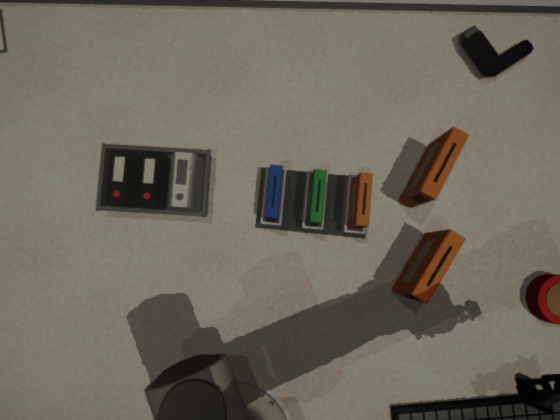

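View pics/wrist0.png

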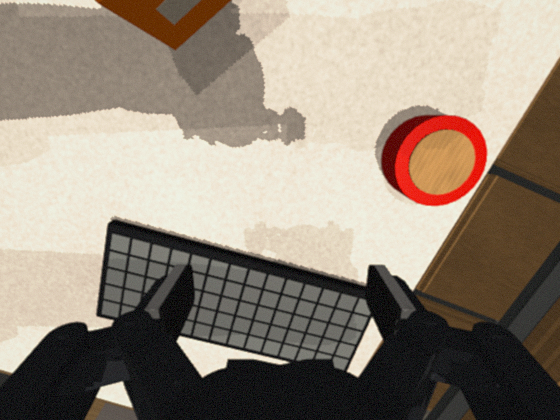

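The orange things: one in the stand (scene 216,225; top 363,200), and two larger free-standing ones (top 435,168 and 429,265; scene 133,212 and 166,268). The description says the one in the stand, with green and blue beside it. The black pair is at top 118,180 and 148,180, with the white case at 183,180. So black_b is on the +y end and black_a is in the middle. Next I measure them and take a close crop.

Run:
```python
from h import *
c=load('top0'); P=cloud(c); img=c['img']; hsv=cv2.cvtColor(img,cv2.COLOR_RGB2HSV)
def rect(m,name):
    p=P[m]; 
    if len(p)<10: print(name,len(p));return
    r=cv2.minAreaRect((p[:,:2]*1000).astype(np.float32)); print(name,len(p),np.round(r[0],1),np.round(r[1],1),round(r[2],1),'z',np.round(np.percentile(p[:,2],[5,50,95])*1000,1))
H,S,V=[hsv[...,i].astype(int) for i in range(3)]
org=(H>5)&(H<20)&(S>150); n,l,st,ce=cv2.connectedComponentsWithStats(org.astype(np.uint8))
for i in range(1,n):
    if st[i,4]>150:
        print(st[i]); zt=np.percentile(P[l==i][:,2],90); rect((l==i)&(abs(P[...,2]-zt)<.008),'orange')
U,W=np.meshgrid(np.arange(560),np.arange(420))
box=(U>240)&(U<385)&(W>155)&(W<245)
rect(box&(H>45)&(H<75)&(S>120)&(P[...,2]>.115),'green')
rect(box&(H>105)&(H<130)&(S>120)&(P[...,2]>.115),'blue')
b2=(U>85)&(U<220)&(W>130)&(W<225)
rect(b2&(P[...,2]>.02)&(P[...,2]<.055),'tray rim')
t=b2&(P[...,2]>.07)&(P[...,2]<.085)
rect(t,'all tops')
n,l,st,ce=cv2.connectedComponentsWithStats(t.astype(np.uint8))
for i in range(1,n):
    if st[i,4]>60: rect(l==i,'top%d'%i)
# height profile along y at mid tray
for v in (165,180,205): print([ (u,*np.round(P[v,u,1:]*1000).astype(int).tolist()) for u in range(96,214,2)])
a=cv2.resize(img[120:250,85:395],None,fx=2.5,fy=2.5,interpolation=cv2.INTER_CUBIC); cv2.imwrite('pics/crop.png',cv2.convertScaleAbs(a[:,:,::-1],alpha=1.6))
```

```text
[ 400  127   68   80 2011]
orange 1193 [ 553.5 -386.6] [ 31.4 137. ] 62.0 z [159.9 163.1 165.8]
[348 173  24  56 815]
orange 600 [ 488.  -247.3] [22.5 99.4] 85.0 z [124.8 127.9 130.5]
[ 392  230   73   73 2346]
orange 1295 [ 365.7 -373.3] [ 32.9 135.2] 58.7 z [159.8 163.  165.6]
green 520 [ 449.7 -139.2] [ 53.2 190.8] 63.4 z [125.1 128.  130.6]
blue 573 [463.  -74.6] [ 22.6 173.1] 85.2 z [125.3 128.  130.6]
tray rim 2467 [531.  169.6] [226.7 141.4] 87.4 z [24.8 44.  50. ]
all tops 3161 [528.8 168.7] [167.7 111.8] 88.4 z [71.2 75.9 78.9]
top1 1063 [531.1 230.6] [ 41.8 109.9] 87.0 z [71.1 75.9 78.8]
top2 1046 [528.2 170.7] [ 41.2 110. ] 87.3 z [71.4 75.7 78.8]
top3 1052 [527.6 106. ] [ 41.7 110.5] 87.5 z [71.2 75.9 78.9]
[(96, 306, -2), (98, 300, 2), (100, 279, 48), (102, 276, 46), (104, 273, 43), (106, 272, 33), (108, 272, 21), (110, 252, 66), (112, 246, 74), (114, 241, 77), (116, 237, 76), (118, 233, 77), (120, 228, 78), (122, 225, 78), (124, 220, 80), (126, 217, 75), (128, 213, 75), (130, 212, 68), (132, 208, 65), (134, 206, 61), (136, 204, 52), (138, 206, 31), (140, 192, 66), (142,
[... 1701 characters left out ...]
(124, 225, 52), (126, 219, 57), (128, 214, 59), (130, 210, 62), (132, 209, 52), (134, 208, 38), (136, 196, 66), (138, 190, 76), (140, 185, 78), (142, 182, 76), (144, 178, 75), (146, 174, 77), (148, 170, 76), (150, 166, 76), (152, 162, 78), (154, 158, 76), (156, 155, 71), (158, 152, 67), (160, 149, 63), (162, 148, 50), (164, 148, 31), (166, 149, 11), (168, 133, 63), (170, 127, 73), (172, 123, 75), (174, 119, 74), (176, 115, 73), (178, 110, 78), (180, 106, 79), (182, 103, 76), (184, 98, 78), (186, 95, 77), (188, 91, 73), (190, 88, 68), (192, 85, 66), (194, 83, 50), (196, 83, 25), (198, 82, 6), (200, 78, 4), (202, 73, 8), (204, 63, 47), (206, 60, 43), (208, 62, -2), (210, 57, 1), (212, 53, -2)]
```

View pics/crop.png

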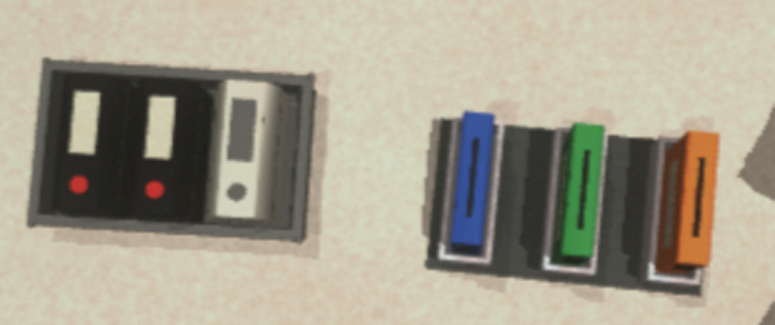

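The crop shows the stand's orange case at top px (363,200). Its top measures 22.5 × 99 mm at z 128, matching 100 × 24 with 120 tall plus 8. The two loose ones are 163 high, so they are too big. Case axis is −5° at (0.488, −0.247). The black gap is about 10 mm, centred near (0.530, 0.2005), and the tray yaw is about −2.6°.

I'm rotating the tool to about 175° so that joint 6 stays in range at the tray too.

```bash
python3 -m creep '[[0,0,0,-4,0,0,-0.178],[0,0,0,-2,0,0,-0.178]]' 60; python3 -c "
from h import *; print(bot.read_state()['qpos'],bot.read_state()['eef_rot'])"
```

```text
time_s: 0.4
position: [0.208, -0.5092, 0.2699]
eef_rot: [0.0, 0.931, 0.366, 0.0]
ft_force: [0.2, -0.1, 0.9]
gripper_width: 0.0851
[-1.18299534e+00  1.19738140e-01  3.32784497e-01  1.78288901e+00
 -6.99797029e-06  1.20895521e+00] [4.76843401e-04 9.30573046e-01 3.66105966e-01 2.69046296e-06]
```

```bash
python3 -m creep '[[0,0,0,0,0,0,-0.178],[0,0,0,0,0,0,-0.178],[0,0,0,0,0,0,-0.178],[0,0,0,0,0,0,-0.178],[0,0,0,0,0,0,-0.178]]' && python3 -m creep '[[0,0,0,0,0,0,-0.178],[0,0,0,0,0,0,-0.178],[0,0,0,0,0,0,-0.178],[0,0,0,0,0,0,-0.178],[0,0,0,0,0,0,-0.178]]' && python3 -m creep '[[0,0,0,0,0,0,-0.178],[0,0,0,0,0,0,-0.178],[0,0,0,0,0,0,-0.178]]'
cat >> h.py <<'E'
def toolR():
    from scipy.spatial.transform import Rotation as Ro
    q=bot.read_state()['eef_rot']; return Ro.from_quat([q[1],q[2],q[3],q[0]]).as_matrix()
def to(x,y,z,yaw=None):
    s=bot.read_state(); M=toolR(); d=M.T@(np.array([x,y,z])-s['position'])*100
    print('cm in tool',np.round(d,2),'tool x yaw',np.degrees(np.arctan2(M[1,0],M[0,0])).round(2),'tilt',np.round(M[:2,2],4), 'turn z', None if yaw is None else -np.radians((yaw-np.degrees(np.arctan2(M[1,0],M[0,0]))+180)%360-180).round(4))
    print('t',s['time_s'],'pos',s['position'].round(4),'q',s['qpos'].round(3),'F',s['ft_force'].round(1),'w',s['gripper_width'])
E
python3 -c "
from h import *; to(.488,-.247,.27,175)"
```

```text
time_s: 1.02
position: [0.2079, -0.5091, 0.2681]
eef_rot: [-0.0, 0.682, 0.731, 0.0]
ft_force: [0.2, 1.0, 0.3]
gripper_width: 0.0856
time_s: 1.65
position: [0.208, -0.5091, 0.2681]
eef_rot: [-0.0, 0.301, 0.954, 0.0]
ft_force: [-0.2, -0.2, 0.1]
gripper_width: 0.0855
time_s: 2.02
position: [0.208, -0.5091, 0.2681]
eef_rot: [-0.0, 0.039, 0.999, 0.0]
ft_force: [0.0, 0.5, -0.5]
gripper_width: 0.0854
cm in tool [-25.88  28.31  -0.18] tool x yaw 175.53 tilt [-0.0002  0.0005] turn z 0.0093
t 2.025 pos [ 0.208  -0.5091  0.2681] q [-1.183  0.12   0.329  1.781  0.    -1.105] F [ 0.   0.5 -0.5] w 0.08536123633915595
```

```bash
python3 -m creep '[[0,-3.5,3.9,0,0,0,0.009],[0,-3.5,3.9,0,0,0,0],[0,-3.5,3.9,0,0,0,0],[0,-3.5,3.9,0,0,0,0],[0,-3.5,3.9,0,0,0,0]]' && python3 -m creep '[[0,-3.5,3.9,0,0,0,0],[0,-3.5,3.9,0,0,0,0],[0,0,0,0,0,0,0]]'
python3 -c "
from h import *; to(.488,-.247,.22,175); cap('wrist','w1'); cap('top','t1')"
```

```text
time_s: 2.65
position: [0.401, -0.3295, 0.2682]
eef_rot: [-0.0, 0.046, 0.999, 0.0]
ft_force: [0.3, 0.3, -0.2]
gripper_width: 0.0854
time_s: 3.02
position: [0.4788, -0.2573, 0.2675]
eef_rot: [-0.0, 0.044, 0.999, 0.0]
ft_force: [0.4, -1.0, -0.1]
gripper_width: 0.0857
cm in tool [-0.83  1.1   4.75] tool x yaw 174.93 tilt [-0.0009  0.001 ] turn z -0.0013
t 3.025 pos [ 0.4788 -0.2573  0.2675] q [-0.493  0.104  0.311  1.779  0.    -0.405] F [ 0.4 -1.  -0.1] w 0.08567995728045487
```

View pics/w1.png

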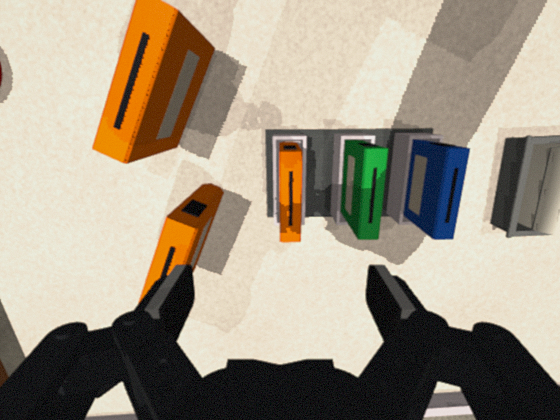

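The wrist view shows the stand's orange case at px (290,190), unobstructed. I'll remeasure its top from here.

Run:
```python
from h import *
c=load('w1'); P=cloud(c); hsv=cv2.cvtColor(c['img'],cv2.COLOR_RGB2HSV)
m=cv2.inRange(hsv,(5,150,60),(20,255,255))>0
U,W=np.meshgrid(np.arange(560),np.arange(420))
m&=(U>265)&(U<315)&(W>125)&(W<255)&(P[...,2]>.118)
p=P[m]; r=cv2.minAreaRect((p[:,:2]*1000).astype(np.float32)); print(r,np.percentile(p[:,2],[5,50,95]),p[:,:2].mean(0))
for u,v in((300,142),(300,241),(279,241)): print(ray(c,u,v,.128))
to(.488,-.247,.22,175)
```

```text
((469.5090026855469, -246.2704315185547), (23.66927146911621, 134.74107360839844), 84.8183822631836) [0.12685801 0.12838779 0.12971492] [ 0.48294082 -0.24774702]
[ 0.42968995 -0.23332881  0.128     ]
[ 0.53763293 -0.24079933  0.128     ]
[ 0.53551434 -0.26414659  0.128     ]
cm in tool [-0.99  1.33  4.8 ] tool x yaw 174.76 tilt [-0.0008  0.0002] turn z -0.0041
t 3.125 pos [ 0.477  -0.2593  0.268 ] q [-0.498  0.103  0.311  1.779 -0.    -0.406] F [ 0.8 -0.7  0.6] w 0.08555898759402086
```

The two views agree on (0.4875, −0.2476) at −5°. Going above it, then down.

```bash
python3 -m creep '[[0,-1,1.3,2,0,0,0],[0,0,0,2.5,0,0,0],[0,0,0,0,0,0,0],[0,0,0,0,0,0,0]]'
python3 -c "
from h import *; to(.4875,-.2476,.092,175); cap('wrist','w2')"
```

```text
time_s: 3.62
position: [0.4876, -0.2485, 0.2245]
eef_rot: [0.0, 0.047, 0.999, -0.0]
ft_force: [-0.0, -1.0, -0.5]
gripper_width: 0.0856
cm in tool [ 0.03  0.09 13.25] tool x yaw 174.61 tilt [ 0.0008 -0.0005] turn z -0.0068
t 3.625 pos [ 0.4876 -0.2485  0.2245] q [-0.471  0.086  0.207  1.69  -0.    -0.377] F [-0.  -1.  -0.5] w 0.08560621556905763
```

View pics/w2.png

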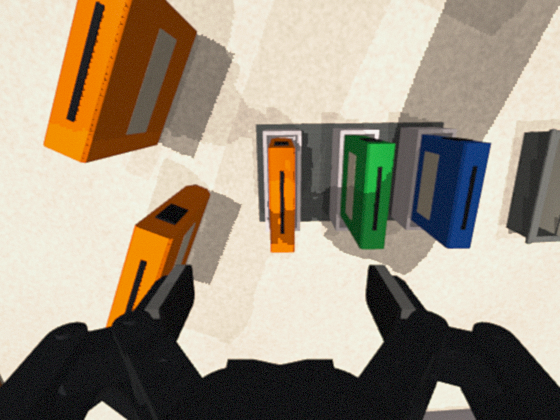

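Still clear: the orange case is at px (283,195) in line with the jaws, and the −y finger has free space. Descending.

```bash
python3 -m creep '[[0,0,0.1,4,0,0,-0.007],[0,0,0,4,0,0,0],[0,0,0,3,0,0,0],[0,0,0,2.2,0,0,0],[0,0,0,0,0,0,0]]' && python3 -m creep '[[0,0,0,0,0,0,0]]'
python3 -c "
from h import *; to(.4875,-.2476,.092,175); cap('wrist','w3')"
```

```text
time_s: 4.3
position: [0.4876, -0.2467, 0.0909]
eef_rot: [-0.001, 0.043, 0.999, 0.0]
ft_force: [0.4, -0.0, 0.0]
gripper_width: 0.0851
time_s: 4.42
position: [0.4888, -0.2472, 0.0931]
eef_rot: [0.001, 0.043, 0.999, -0.0]
ft_force: [-0.3, -0.4, 1.2]
gripper_width: 0.0855
cm in tool [ 0.12 -0.05  0.11] tool x yaw 175.07 tilt [ 0.0018 -0.0009] turn z 0.0012
t 4.425 pos [ 0.4888 -0.2472  0.0931] q [-0.468  0.066 -0.068  1.434 -0.    -0.382] F [-0.3 -0.4  1.2] w 0.08546369285734885
```

View pics/w3.png

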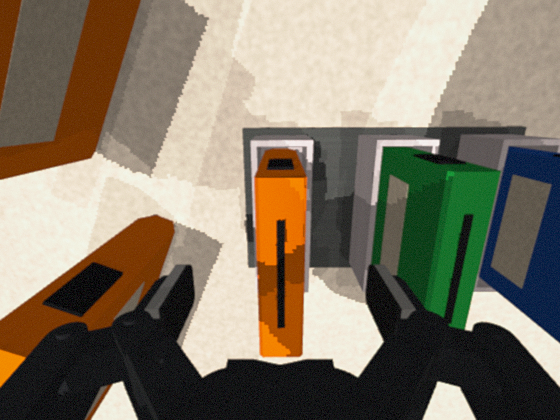

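The orange case is centred between the fingers (px 280,260). Close.

```bash
python3 -m creep '[[1,0,0,0,0,0,0],[1,0,0,0,0,0,0],[1,0,0,0,0,0,0],[1,0,0,0,0,0,0],[1,0,0,0,0,0,0]]' 80 && python3 -m creep '[[1,0,0,0,0,0,0],[1,0,0,0,0,0,0],[1,0,0,0,0,0,0]]'
python3 -c "
from h import *; to(.4875,-.2476,.092,175); cap('wrist','w4')"
```

```text
time_s: 5.1
position: [0.4884, -0.2468, 0.0918]
eef_rot: [0.0, 0.043, 0.999, -0.0]
ft_force: [0.1, -0.6, 4.0]
gripper_width: 0.0217
time_s: 5.48
position: [0.4884, -0.2468, 0.0918]
eef_rot: [0.0, 0.043, 0.999, -0.0]
ft_force: [0.4, -0.6, 5.3]
gripper_width: 0.0219
cm in tool [ 0.09 -0.09 -0.02] tool x yaw 175.09 tilt [ 0.0008 -0.0004] turn z 0.0015
t 5.475 pos [ 0.4884 -0.2468  0.0918] q [-0.468  0.067 -0.07   1.433  0.    -0.382] F [ 0.4 -0.6  5.3] w 0.02192558453763051
```

View pics/w4.png

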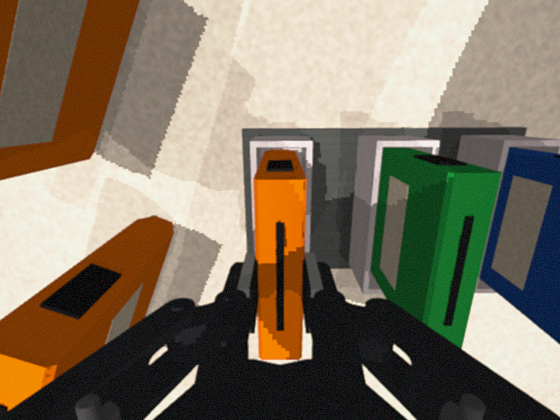

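Held: the opening stopped at about 22 mm and Fz is rising. Lift straight up 15.5 cm.

```bash
python3 -m creep '[[1,0,0,-1,0,0,0],[1,0,0,-2.5,0,0,0],[1,0,0,-4,0,0,0],[1,0,0,-4,0,0,0],[1,0,0,-3,0,0,0]]' && python3 -m creep '[[1,0,0,-1,0,0,0],[1,0,0,0,0,0,0]]'
python3 -c "
from h import *; to(.530,.2005,.245,177.4); cap('wrist','w5')"
```

```text
time_s: 6.15
position: [0.488, -0.2466, 0.2381]
eef_rot: [0.0, 0.043, 0.999, -0.0]
ft_force: [0.5, -0.5, -3.2]
gripper_width: 0.0218
time_s: 6.4
position: [0.4882, -0.2467, 0.246]
eef_rot: [-0.0, 0.043, 0.999, 0.0]
ft_force: [0.0, 1.5, -3.8]
gripper_width: 0.0222
cm in tool [-0.33 44.91  0.1 ] tool x yaw 175.08 tilt [-0.0004  0.0002] turn z -0.0404
t 6.4 pos [ 0.4882 -0.2467  0.246 ] q [-0.468  0.098  0.262  1.735 -0.    -0.382] F [ 0.   1.5 -3.8] w 0.022235812498403826
```

View pics/w5.png

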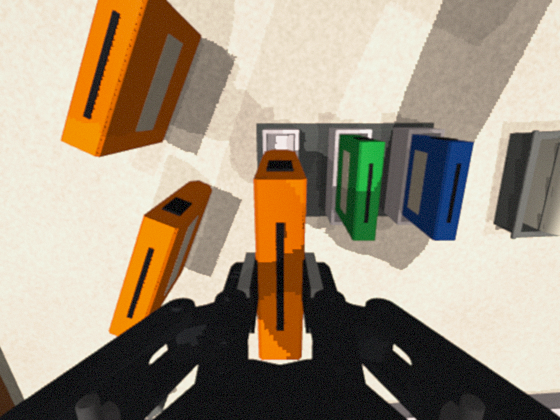

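The case is lifted square and the slot at (280,140) is empty. Now travel to above the tray.

```bash
python3 -m creep '[[1,0,1.5,0,0,0,0],[1,0,3,0,0,0,0],[1,0,4,0,0,0,0],[1,0,4.5,0,0,0,0],[1,0,4.5,0,0,0,0]]' && python3 -m creep '[[1,0,4.5,0,0,0,0],[1,0,4.5,0,0,0,0],[1,0,4.5,0,0,0,0],[1,0,4.5,0,0,0,0],[1,0,4,0,0,0,0]]' && python3 -m creep '[[1,0,3,0,0,0,-0.02],[1,0,1.5,0,0,0,-0.02],[1,0,0.5,0,0,0,0],[1,0,0,0,0,0,0],[1,0,0,0,0,0,0]]'
python3 -c "
from h import *; to(.530,.2005,.245,177.4); cap('wrist','w6');cap('top','t6');cap('scene','s6')"
```

```text
time_s: 7.08
position: [0.5025, -0.0701, 0.2454]
eef_rot: [-0.001, 0.043, 0.999, 0.0]
ft_force: [0.5, -1.1, -2.9]
gripper_width: 0.0216
time_s: 7.7
position: [0.521, 0.1492, 0.2454]
eef_rot: [-0.001, 0.042, 0.999, -0.0]
ft_force: [0.0, 0.6, -3.1]
gripper_width: 0.0218
time_s: 8.32
position: [0.5258, 0.1958, 0.2465]
eef_rot: [0.0, 0.024, 1.0, -0.0]
ft_force: [0.0, -0.2, -2.6]
gripper_width: 0.0223
cm in tool [-0.4   0.48  0.15] tool x yaw 177.3 tilt [ 0.0001 -0.0001] turn z -0.0017
t 8.325 pos [0.5258 0.1958 0.2465] q [ 0.357  0.133  0.301  1.739 -0.     0.404] F [ 0.  -0.2 -2.6] w 0.0222598260824945
```

View pics/w6.png

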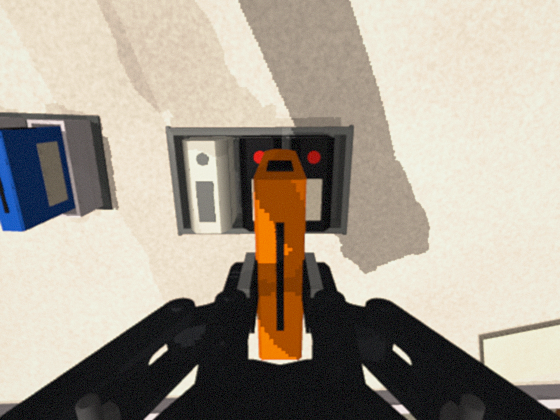

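View pics/t6.png

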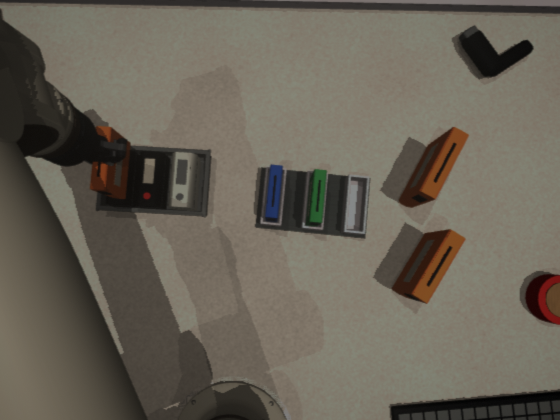

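View pics/s6.png

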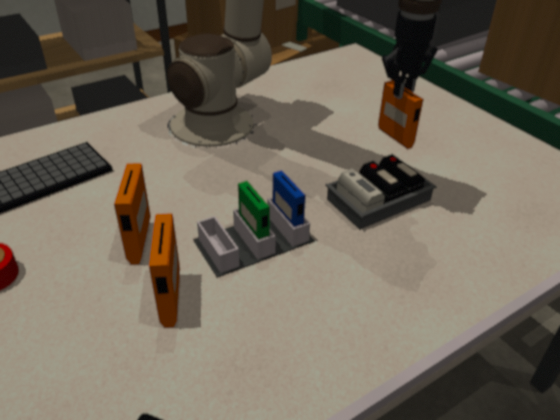

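The case hangs square above the tray. In the wrist view the black tops run from 243 to 333 px with red dots at (260,157) and (314,157), and the white case is at (208,185). I'll refine the gap using the dots and edges from both views.

Run:
```python
from h import *
for f in('top0','w6'):
    c=load(f); hsv=cv2.cvtColor(c['img'],cv2.COLOR_RGB2HSV); P=cloud(c)
    m=((hsv[...,0]<4)|(hsv[...,0]>174))&(hsv[...,1]>150)&(P[...,2]>.06)&(P[...,2]<.09)
    n,l,st,ce=cv2.connectedComponentsWithStats(m.astype(np.uint8))
    for i in range(1,n):
        if st[i,4]>15: print(f,ce[i],st[i],ray(c,*ce[i],.076).round(4))
    lab=(hsv[...,2]>110)&(P[...,2]>.071)&(P[...,2]<.082)&(P[...,1]>.15)&(P[...,1]<.25)&(abs(P[...,0]-.53)<.06)
    n,l,st,ce=cv2.connectedComponentsWithStats(lab.astype(np.uint8))
    for i in range(1,n):
        if st[i,4]>60: print(f,'lab',ce[i],st[i],ray(c,*ce[i],.076).round(4))
c=load('w6');P=cloud(c)
for v in (145,150): print([(u,*np.round(P[v,u,1:]*1000).astype(int).tolist()) for u in range(174,352,2)])
a=c['img'][110:250,150:370]; cv2.imwrite('pics/w6c.png',cv2.convertScaleAbs(cv2.resize(a,None,fx=3.5,fy=3.5,interpolation=cv2.INTER_CUBIC)[:,:,::-1],alpha=1.8))
```

```text
top0 [116.06976744 193.27906977] [113 190   7   8  43] [0.4966 0.234  0.076 ]
top0 [146.39130435 195.23913043] [143 192   8   7  46] [0.4938 0.1739 0.076 ]
top0 lab [118.375 168.5  ] [113 157  11  24 208] [0.5465 0.2319 0.076 ]
top0 lab [148.60576923 170.56730769] [144 159  10  24 208] [0.5434 0.1716 0.076 ]
w6 [257.46153846 156.07692308] [253 150  11  14 104] [0.4919 0.1714 0.076 ]
w6 [313.33766234 156.83116883] [307 150  14  15 154] [0.4957 0.2341 0.076 ]
w6 lab [257.73958333 156.10416667] [253 150  11  14  96] [0.4919 0.1717 0.076 ]
w6 lab [313.51639344 156.83606557] [308 151  12  13 122] [0.4958 0.2343 0.076 ]
w6 lab [252.33333333 201.2173913 ] [251 179   3  42  69] [0.5442 0.1616 0.076 ]
w6 lab [313.15955766 198.84518167] [305 179  17  42 633] [0.5448 0.2332 0.076 ]
[(174, 69, 44), (176, 68, 37), (178, 68, 29), (180, 68, 22), (182, 69, 15), (184, 88, 68), (186, 92, 74), (188, 95, 75), (190, 98, 78), (192, 100, 77), (194, 102, 76), (196, 104, 76), (198, 106, 75), (200, 109, 76), (202, 111, 76), (204, 113, 77), (206, 116, 77), (208, 118, 77), (210, 120, 77), (212, 122, 76), (214, 
[... 1808 characters left out ...]
6), (266, 181, 77), (268, 188, 173), (270, 189, 172), (272, 191, 172), (274, 193, 172), (276, 194, 172), (278, 196, 173), (280, 197, 171), (282, 199, 172), (284, 201, 172), (286, 202, 172), (288, 204, 172), (290, 205, 173), (292, 211, 64), (294, 213, 68), (296, 215, 70), (298, 217, 74), (300, 219, 77), (302, 222, 76), (304, 224, 78), (306, 226, 76), (308, 228, 76), (310, 230, 78), (312, 233, 76), (314, 235, 77), (316, 237, 77), (318, 239, 76), (320, 242, 76), (322, 244, 78), (324, 246, 77), (326, 248, 78), (328, 251, 74), (330, 254, 69), (332, 257, 66), (334, 269, 7), (336, 272, 6), (338, 275, 7), (340, 276, 15), (342, 276, 28), (344, 276, 41), (346, 277, 46), (348, 280, 44), (350, 282, 44)]
```

View pics/w6c.png

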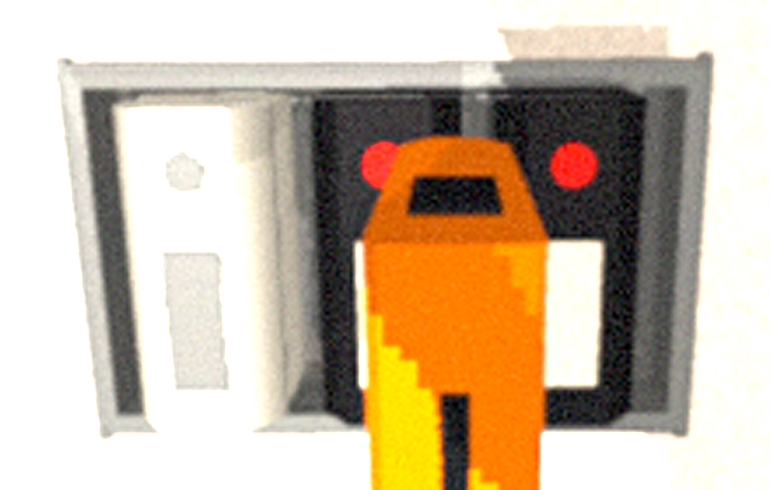

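Both views give a gap centre at y ≈ 0.202 and x 0.53, about 11 mm wide. Align and descend to just above the tops (foot = TCP − 84 mm).

```bash
python3 -m creep '[[1,-0.4,0.6,0,0,0,0],[1,0,0,2.5,0,0,0],[1,0,0,3.5,0,0,0],[1,0,0,1.5,0,0,0],[1,0,0,0,0,0,0]]' && python3 -m creep '[[1,0,0,0,0,0,0]]'
python3 -c "
from h import *; to(.5305,.2018,.0895,177.4); cap('wrist','w7');cap('scene','s7'); c=load('s7'); cv2.imwrite('pics/s7c.png',cv2.resize(c['img'][60:240,300:460],None,fx=3.3,fy=3.3,interpolation=cv2.INTER_CUBIC)[:,:,::-1])"
```

```text
time_s: 9.1
position: [0.5297, 0.2025, 0.1708]
eef_rot: [-0.001, 0.023, 1.0, -0.0]
ft_force: [0.3, 0.3, -1.9]
gripper_width: 0.0218
time_s: 9.22
position: [0.5306, 0.2028, 0.1728]
eef_rot: [0.001, 0.023, 1.0, 0.0]
ft_force: [-0.2, -0.4, -2.5]
gripper_width: 0.022
cm in tool [ 0.02 -0.1   8.33] tool x yaw 177.38 tilt [0.0017 0.0007] turn z -0.0004
t 9.225 pos [0.5306 0.2028 0.1728] q [0.365 0.118 0.14  1.592 0.    0.411] F [-0.2 -0.4 -2.5] w 0.022013236739956504
```

View pics/s7c.png

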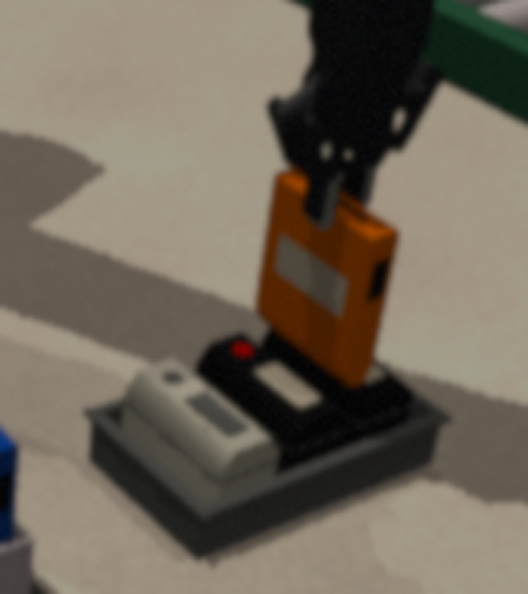

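View pics/w7.png

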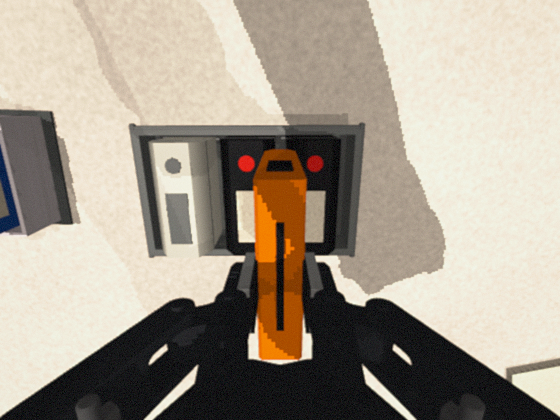

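The dots at px 247 and 316 are symmetric about the orange case (280), and the scene crop shows its foot over the gap. Pushing in slowly while watching the force.

```bash
python3 -m creep '[[1,0,0,1,0,0,0],[1,0,0,1,0,0,0],[1,0,0,0.8,0,0,0],[1,0,0,0.5,0,0,0]]' && python3 -m creep '[[1,0,0,0.5,0,0,0],[1,0,0,0.5,0,0,0]]'
python3 -c "
from h import *; to(.5305,.2018,.0895,177.4); cap('wrist','w8');"
```

```text
time_s: 9.82
position: [0.5299, 0.2024, 0.1376]
eef_rot: [-0.0, 0.023, 1.0, -0.0]
ft_force: [-0.0, -0.1, -1.5]
gripper_width: 0.0218
time_s: 10.07
position: [0.5301, 0.2026, 0.1282]
eef_rot: [0.0, 0.023, 1.0, 0.0]
ft_force: [0.7, -0.3, -2.8]
gripper_width: 0.0217
cm in tool [-0.04 -0.07  3.87] tool x yaw 177.38 tilt [0.0001 0.    ] turn z -0.0004
t 10.075 pos [0.5301 0.2026 0.1282] q [ 0.365  0.113  0.049  1.507 -0.     0.411] F [ 0.7 -0.3 -2.8] w 0.021690992186657074
```

View pics/w8.png

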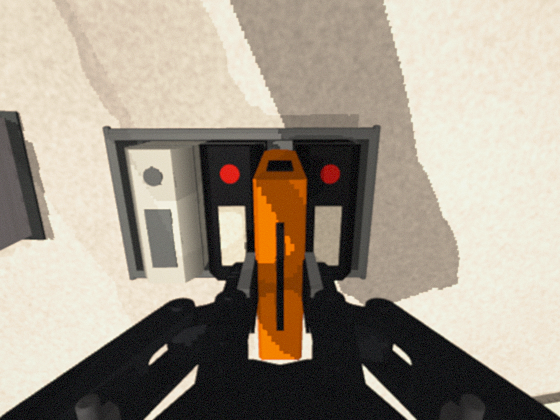

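The foot is between the sides at z ≈ 44 mm, the blacks are spreading evenly (dots at 230 and 330) and the force is negligible. Continue.

```bash
python3 -m creep '[[1,0,0,0.6,0,0,0],[1,0,0,0.6,0,0,0],[1,0,0,0.6,0,0,0],[1,0,0,0.6,0,0,0],[1,0,0,0,0,0,0]]' && python3 -m creep '[[1,0,0,0.5,0,0,0],[1,0,0,0.4,0,0,0],[1,0,0,0,0,0,0]]'
python3 -c "
from h import *; to(.5305,.2018,.0895,177.4); cap('wrist','w9');"
```

```text
time_s: 10.75
position: [0.5298, 0.2025, 0.1037]
eef_rot: [-0.0, 0.023, 1.0, -0.0]
ft_force: [-0.1, -0.2, -2.8]
gripper_width: 0.0222
time_s: 11.12
position: [0.5299, 0.2025, 0.095]
eef_rot: [-0.0, 0.023, 1.0, -0.0]
ft_force: [0.0, 1.5, -2.3]
gripper_width: 0.0218
cm in tool [-0.07 -0.06  0.55] tool x yaw 177.37 tilt [-0.0006 -0.0002] turn z -0.0005
t 11.125 pos [0.5299 0.2025 0.095 ] q [ 0.365  0.115 -0.012  1.444 -0.     0.411] F [ 0.   1.5 -2.3] w 0.021825761083153743
```

View pics/w9.png

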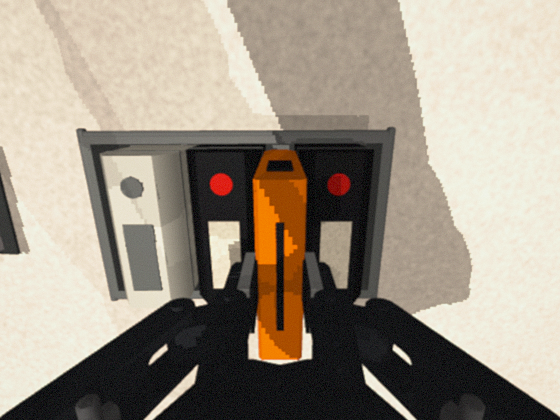

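```bash
python3 -m creep '[[1,0,0,0.3,0,0,0],[1,0,0,0.15,0,0,0],[1,0,0,0,0,0,0]]' && python3 -m creep '[[1,0,0,0.1,0,0,0],[1,0,0,0,0,0,0]]'; python3 -c "
from h import *; to(.5305,.2018,.0895,177.4)"
```

```text
time_s: 11.55
position: [0.53, 0.2025, 0.0907]
eef_rot: [-0.0, 0.023, 1.0, -0.0]
ft_force: [-0.5, 0.0, -2.3]
gripper_width: 0.0222
time_s: 11.8
position: [0.5301, 0.2025, 0.0899]
eef_rot: [-0.0, 0.023, 1.0, 0.0]
ft_force: [0.6, 0.2, -3.3]
gripper_width: 0.0218
cm in tool [-0.05 -0.07  0.04] tool x yaw 177.38 tilt [-0.  0.] turn z -0.0004
t 11.8 pos [0.5301 0.2025 0.0899] q [ 0.365  0.116 -0.021  1.434  0.     0.411] F [ 0.6  0.2 -3.3] w 0.021784018988820892
```

```bash
python3 -m creep '[[1,0,0,0.1,0,0,0],[1,0,0,0,0,0,0]]'; python3 -m creep '[[1,0,0,0.1,0,0,0],[1,0,0,0,0,0,0]]'
```

```text
time_s: 12.05
position: [0.5303, 0.2026, 0.0898]
eef_rot: [0.001, 0.023, 1.0, 0.0]
ft_force: [-1.6, 0.3, 4.8]
gripper_width: 0.0217
time_s: 12.3
position: [0.5306, 0.2027, 0.0898]
eef_rot: [0.001, 0.023, 1.0, 0.0]
ft_force: [-3.2, -0.8, 11.3]
gripper_width: 0.0222
```

Floor contact (Fz rises to 11 N and z holds at 0.0898). Release and retreat straight up.

```bash
python3 -m creep '[[0.5,0,0,0,0,0,0],[0.5,0,0,0,0,0,0],[0.5,0,0,0,0,0,0],[0.4,0,0,0,0,0,0]]'; python3 -c "
from h import *; to(.5305,.2018,.0895,177.4); cap('wrist','w10')"
```

```text
time_s: 12.8
position: [0.53, 0.2025, 0.0877]
eef_rot: [-0.0, 0.023, 1.0, -0.0]
ft_force: [0.2, 0.3, -0.6]
gripper_width: 0.0514
cm in tool [-0.05 -0.07 -0.18] tool x yaw 177.38 tilt [-0.0003 -0.0001] turn z -0.0004
t 12.8 pos [0.53   0.2025 0.0877] q [ 0.365  0.116 -0.025  1.43   0.     0.411] F [ 0.2  0.3 -0.6] w 0.05135949560458301
```

View pics/w10.png

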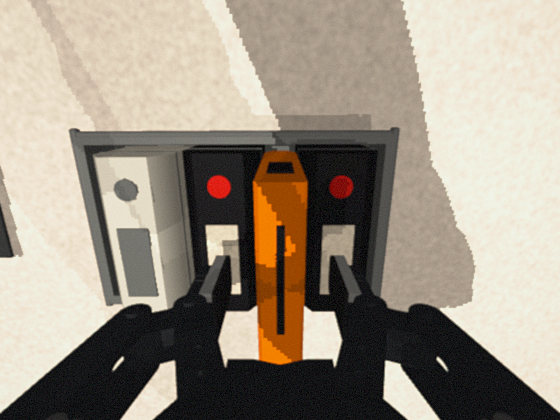

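The fingers are clear on both sides and the case stands alone. Rise.

```bash
python3 -m creep '[[0.4,0,0,-1.5,0,0,0],[0.4,0,0,-3,0,0,0],[0.4,0,0,-4,0,0,0],[0.4,0,0,-4,0,0,0],[0.4,0,0,-2,0,0,0]]';  python3 -m creep '[[0.4,-1,0,0,0,0,0],[0.4,0,0,0,0,0,0],[0.4,0,0,0,0,0,0]]'
python3 - <<'E'
from h import *
to(.53,.2,.25,177.4); cap('wrist','w11');c=cap('scene','s11'); cv2.imwrite('pics/s11c.png',cv2.resize(c['img'][90:240,300:460],None,fx=3.5,fy=3.5,interpolation=cv2.INTER_CUBIC)[:,:,::-1])
c=load('w11');P=cloud(c);hsv=cv2.cvtColor(c['img'],cv2.COLOR_RGB2HSV)
x=(hsv[...,0]>4)&(hsv[...,0]<20)&(hsv[...,1]>150)&(P[...,2]>.118)&(P[...,2]<.14)&(P[...,1]>.1)
p=P[x];print('orange top z',np.percentile(p[:,2],[5,50,95]).round(4),p[:,:2].mean(0).round(4),[np.round(q,1) for q in cv2.minAreaRect((p[:,:2]*1000).astype(np.float32))[:2]],cv2.minAreaRect((p[:,:2]*1000).astype(np.float32))[2])
m=((hsv[...,0]<4)|(hsv[...,0]>174))&(hsv[...,1]>150)&(P[...,2]>.05)&(P[...,2]<.11)
n,l,st,ce=cv2.connectedComponentsWithStats(m.astype(np.uint8))
for i in range(1,n):
    if st[i,4]>15: print('dot',P[l==i].mean(0).round(4))
for lo,hi in((.155,.186),(.215,.26)):
    q=P[(P[...,1]>lo)&(P[...,1]<hi)&(P[...,0]>.48)&(P[...,0]<.58)&(P[...,2]>.072)&(P[...,2]<.09)]
    if len(q)>30: print('black top',len(q),q.mean(0).round(4),np.linalg.lstsq(np.c_[q[:,:2],np.ones(len(q))],q[:,2],rcond=None)[0].round(3))
E
```

```text
time_s: 13.48
position: [0.5305, 0.2027, 0.2366]
eef_rot: [0.002, 0.023, 1.0, 0.001]
ft_force: [0.8, 1.1, -1.5]
gripper_width: 0.0509
time_s: 13.85
position: [0.5398, 0.2019, 0.2315]
eef_rot: [-0.001, 0.023, 1.0, -0.0]
ft_force: [0.3, 0.2, 0.5]
gripper_width: 0.0513
cm in tool [ 0.97 -0.24 -1.84] tool x yaw 177.37 tilt [-0.0021 -0.0007] turn z -0.0006
t 13.85 pos [0.5398 0.2019 0.2315] q [0.358 0.165 0.307 1.715 0.    0.404] F [0.3 0.2 0.5] w 0.05133468711336846
orange top z [0.1249 0.1264 0.1277] [0.5266 0.2016] [array([530. , 201.4]), array([24. , 99.5])] 87.16201782226562
dot [0.4922 0.1661 0.0773]
dot [0.4957 0.2403 0.0773]
black top 2233 [0.5262 0.1688 0.0766] [-0.    -0.074  0.089]
black top 2942 [0.5275 0.238  0.0764] [0.002 0.012 0.072]
```

View pics/s11c.png

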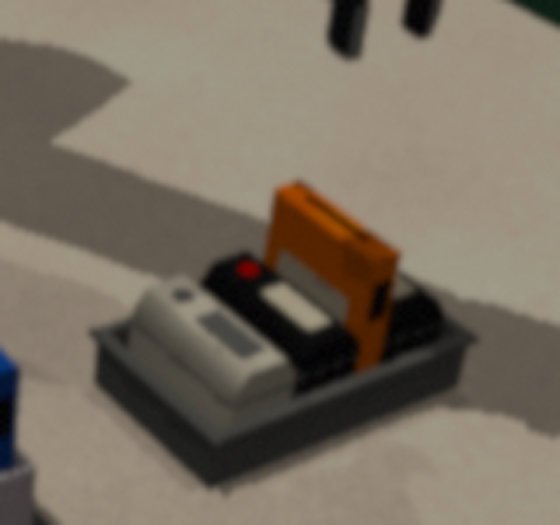

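View pics/w11.png

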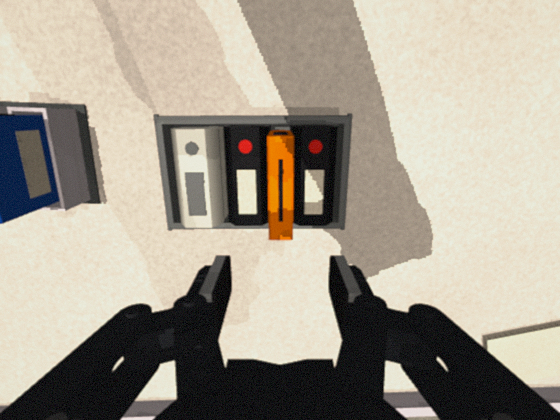

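The orange top is at z 126.4 mm (126 expected when seated) and its axis is −2.8°. The blacks sit 37 mm either side with their tops at 76 mm. The gripper is well clear, so I'm handing in.

```bash
python3 -c "
from h import *; print(bot.close_job())"
```

```text
the job is handed in; nothing more can be done
None
```

The slim orange case is now upright between the two black cases on the tray floor, and the job is handed in. No verdict was reported. I took it from its stand, pushed the black cases apart with it, and kept hold until it touched the floor (about 11 N at the wrist). Then I let go and backed straight up; robot time was about 14 s of the 43 s allowed.

**Last checks:**
- **Orange case:** its top is at 126.4 mm, against 126 mm expected when it rests on the floor. It lies within about 1° of the tray's x axis.
- **Black cases:** both tops are at about 76 mm and look level, roughly 37 mm either side of the orange case. A plane fit to the top of black_a showed a 4° slope across y. I put that down to bevel points in the sample, and it is under the 10° limit either way.
- **Gripper:** it was about 14 cm above its release height and touching nothing.

No check failed. The two camera estimates of the gap centre differed by only 1–2 mm.

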